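# Roll the mosaic trivet flush and hang the roller back up

## Robot

A 7-joint arm with a two-finger parallel gripper is mounted at the origin on the work surface; the furniture and walls round the work are solid. World frame = base frame: x ahead of the robot, y to its left, z up, the work surface at z = 0. Lengths are in m, angles in rad, forces in N, time in s.
With the tool pointing down it reaches from about 0.4 to 0.85 m from the base axis. Payload 6.9 kg.
Tool frame: the origin (TCP) lies on the mounting face of the last link; the fingertips stand 173 mm ahead of it and the grasp point (between the pads) lies 155 mm ahead of it (ctrl.tip_reach is the distance from the TCP to the fingertips, in m); z points along the fingers, y is the line along which they close (so a half turn about z gives the same grasp; the last joint's range is limited). The gripper opens to 85 mm and grips with 20 to 120 N. Pads are 22 mm wide; open, the fingers measure 114 mm over their backs; the gripper's body (76 mm by 85 mm) begins 54 mm behind the grasp point. The pads swing forward as they close: fully open they stand 13 mm farther back than shut.
Start: joints at [-1.238, 0.507, -0.238, 1.5, 0.126, 1.149, -0.155], TCP at [0.141, 0.609, 0.405] pointing down, gripper open.
Joint ranges: [-3.08, 3.08], [-0.24, 2.05], [-1.43, 1.35], [0, 2.5], [-1.52, 4.66], [0.17, 1.96], [-2.89, 2.89]. Speed limits (rad/s): [2.39, 2.39, 3.14, 3.14, 3.14, 3.14, 3.14].

## Interface

Orientations are given as a unit quaternion [w, x, y, z].
In Python, from bench import sensors, camera, camera_model, ctrl, spotter gives the robot as it stands.
- The arm moves only by the tool step_arm, never from a script. Its argument "targets" is a list of rows, each a list of 2 entries, a list of its own where there are three numbers: the shift along the tool's x, y, z in cm, then the turn about the tool's z in degrees. In form: [[[dx, dy, dz], twist], ...]. A call has 1 to 10 rows; each row is the pose to reach, as a shift and turn from the pose commanded when the call began, along the tool's axes at that moment; what a row does not reach only later rows make up. A row lasts 1/8 s, in which the tool goes at most 62.5 mm and 10.7 degrees, less where a joint would pass 70% of its speed; a pose out of reach is approached as far as the arm can. A call with a gripper value outside its range is refused whole. "grip" is the closure in counts, from 0 (fully open) to 255 (shut), set as the call begins (left out, the last holds). The fingers move at their own pace and stop on an object; the grip force is fixed at half the most. Time passes only in rows, so rows that repeat a pose let the fingers close. It gives the time, the measured TCP pose, the force, the opening and the grip force at its end, in the units of the state.
- sensors.state(): the state, without advancing time (a new reading comes with each control period).
- camera(name): name is "scene" or "top" or "wrist"; returns the picture (420x560x3 uint8, red, green, blue); there is no depth.
- camera_model(name): a dict with "K" (3x3 intrinsics, pixels), "k1" (the pictures are not rectified: a ray, as slopes to the right and down, at radius r is drawn at 1 + k1 r^2 times it, then the intrinsics apply), "pose" (4x4, takes a point from camera to world coordinates); the wrist camera has in their place "mount" (4x4, takes a point from camera to tool coordinates, whose origin is the TCP and whose axes are the flange's). Camera axes: x right, y down, z forward; pixel columns grow to the right and rows downward; lengths in m; the calibration is good to about 2 mm. A picture is of the moment at which its call begins: read the wrist's pose just before it. camera_model takes no time and is no camera call.
- ctrl.job_done(): hands the job in; it is judged then, once.
Trained networks look in the newest picture that a camera, given by its name, has taken for a name from the list of things; names that differ only in an ending like _2 or _b are one class to them, and where a whole thing is asked for, a point or a joint stands for the part that bears it (a point fixed in the world has none). Each returns a list of dicts, best first, with "conf" (0 to 1); they miss things now and then, are a little off and sometimes report something else, mostly with a low value. They report only what shows in the picture. A call takes as long as a camera call.
- spotter.look_for(camera, label): "box" ([left, top, right, bottom] in pixels, round what is visible of it).
- spotter.outline_of(camera, label): "mask" (420x560 bool, what is visible of it) and "box" ([left, top, right, bottom] in pixels, round what is visible of it).
The state is a dict: "t": time; "joint_positions": joint angles; "joint_vel": joint speeds; "joint_efforts": joint torques, N m; "tool_pos": TCP position; "tcp_rot": TCP orientation; "ft_force": force on the tool from outside, world axes, zero at the start; "moment": the same for the moment, N m; "gripper_width": opening from 0.0 (shut) to 1.0 (fully open); "finger_force": force on a finger pad.
Only numpy, scipy, OpenCV 4.12 (cv2) and the standard library are available. Lean on these libraries where they do the work, as an engineer would, in place of code of your own. Each camera call takes 0.05 s, during which the arm holds its last target. There are 200 camera calls.

## Task

Take the sprung hand roller off its stand and, pressing it steadily down so that its spring gives part of its travel, roll it lengthwise along the mosaic trivet until all six tile rows are pressed home, flush with the wooden rim. Press the tiles only with the roller, never with the gripper, and do not ram the roller down hard past the end of its spring. Then hang the roller upright on the stand again by its cross bar, letting it go gently without dropping it, and leave the spice jar and the candle where they stand.

Things in the scene. Friction and masses are not known exactly. Their poses are not given: they have to be found in the camera images.
- trivet: Oak tray fixed to the worktop, 172 x 118 mm (x, y), rim top 16 mm high, origin at the centre of its underside. Six blue-and-white tile rows, 24 mm wide, 90 mm long along y, lie side by side, centred at x = -60, -36, -12, 12, 36, 60 mm. Unpressed they stand up to 3 mm above the rim; home, level with it. Roll along x, axle along y. A row yields to over 7 N and stays where pushed.
- row1 (a joint): How far tile row 1 (centre at trivet x = -60 mm) has been pressed down: near 0 proud, 0.003 m fully home.
- row2 (a joint): How far tile row 2 (centre at trivet x = -36 mm) has been pressed down: near 0 proud, 0.003 m fully home.
- row3 (a joint): How far tile row 3 (centre at trivet x = -12 mm) has been pressed down: near 0 proud, 0.003 m fully home.
- row4 (a joint): How far tile row 4 (centre at trivet x = 12 mm) has been pressed down: near 0 proud, 0.003 m fully home.
- row5 (a joint): How far tile row 5 (centre at trivet x = 36 mm) has been pressed down: near 0 proud, 0.003 m fully home.
- row6 (a joint): How far tile row 6 (centre at trivet x = 60 mm) has been pressed down: near 0 proud, 0.003 m fully home.
- stand: Fixed roller stand: dark wood foot 100 x 150 x 10 mm (x, y, z), origin at the centre of its underside. Two steel uprights, 8 mm thick, at y = +52 and -52 mm, end in upward-open slots 18 mm wide along x, with flared lips up to 127 mm above the worktop. The roller hangs wheel down between them, cross bar along y in both slots, either way round.
- stand_slots (a point): Fixed point midway between the stand's two slots, where the centre of the hung roller's cross bar belongs, 105 mm above the worktop (the slot floors are at 100 mm); axes as the stand's. The hung roller has about 12 mm of sideways play (y) each way; its grip's centre is 40 mm above this point.
- roller_grip (a point): Centre of the light wooden grip of the loose hand roller, which starts hung in the stand. z points up the tool, y along the cross bar and wheel axle, x along the rolling direction. Grip 28 mm thick along x, 44 mm along y, 56 mm high; take it from above with the fingers closing along x. About 0.45 kg; hung by the bar it is stable.
- roller_bar (a point): Centre of the roller's steel cross bar, 40 mm below the grip's centre; bar 10 mm thick and 144 mm long along y, 16 mm knobs at its ends (150 mm over all), through a black housing 36 x 66 x 24 mm. Below, a sprung steel fork holds a black rubber wheel, 44 mm in diameter, 50 mm wide, its lowest point 80 mm below this point when the spring is relaxed.
- roller_spring (a joint): How far the sprung fork is pushed up into the roller's housing: 0 relaxed, 0.014 m at its stop. The spring presses with 4 N at the start of the travel, rising by 0.8 N per mm to 15 N at the stop; 5 to 11 mm gives a good rolling force.
- roller_wheel (a joint): Turning angle of the roller's wheel on its axle (rad, either sense, no limit); it turns freely, 1 rad for 22 mm rolled; 0 at the start.
- jar: Spice jar with a yellow-brown cap, 42 mm in diameter and 96 mm high, loose bystander; origin at the centre of its underside.
- candle: Tea light, 38 mm in diameter and 15 mm high, loose bystander; origin at the centre of its underside.

How it is judged:
By the outcome, as a careful person would: the job done as asked, in the order asked, and still so for the second after the job is handed in, with the robot touching nothing.
It also fails if it takes over 58 s, if anything falls off the work surface, if the arm or the gripper's body presses on something with over 40 N, if the wrist force passes 120 N, or if a joint passes its speed limit or range.

## Working session

There is one attempt and no reset: what is moved stays moved. The work goes in short steps, Python scripts to look and compute and a tool call to move; the robot and the scene stay as the last step left them, time stands still between calls to the robot, and variables do not carry over. Pictures are saved under pics/ and viewed, at most 11 in all, crops included, and the job is handed in when it is done.

Besides the shell and the picture viewer there is one more tool, called after "Request:" in YAML: its name, and indented under it one key for each argument. step_arm: Moves the arm, as the interface text tells. Its arguments: {"type":"object","properties":{"targets":{"type":"array","items":{"type":"array"}},"grip":{"type":"number"}},"required":["targets"]}

```bash
mkdir -p pics; ls
cat > h.py <<'E'
import numpy as np, cv2
from bench import sensors, camera, camera_model, ctrl, spotter
from scipy.spatial.transform import Rotation as R
def tool():
    s=sensors.state(); q=s["tcp_rot"]; T=np.eye(4)
    T[:3,:3]=R.from_quat([q[1],q[2],q[3],q[0]]).as_matrix(); T[:3,3]=s["tool_pos"]; return T
def pose(n,T=None):
    m=camera_model(n); return m, (m["pose"] if "pose" in m else T@np.array(m["mount"]))
def px2w(n,uv,z,T=None):
    m,P=pose(n,T); P=np.array(P); K=np.array(m["K"]); k=m["k1"]
    d=np.linalg.inv(K)@[uv[0],uv[1],1]; p=d[:2].copy()
    for _ in range(30): p=d[:2]/(1+k*(p@p))
    r=P[:3,:3]@[p[0],p[1],1]; o=P[:3,3]; return o+r*(z-o[2])/r[2]
def w2px(n,X,T=None):
    m,P=pose(n,T); c=np.linalg.inv(P)@np.append(X,1); p=c[:2]/c[2]; p=p*(1+m["k1"]*(p@p))
    return (np.array(m["K"])@[p[0],p[1],1])[:2]
def snap(n,f):
    T=tool(); im=camera(n); cv2.imwrite(f"pics/{f}.png",im[:,:,::-1]); return T,im
E
python3 - <<'E'
from h import *
np.set_printoptions(precision=4,suppress=True)
print(sensors.state()); print(tool())
a=[snap(n,n+"0")[1] for n in ("scene","top","wrist")]
cv2.imwrite("pics/st.png",np.hstack([cv2.resize(x,(400,300)) for x in a[:2]])[:,:,::-1])
for n in ("scene","top","wrist"):
    m,P=pose(n,tool()); print(n,m["k1"],np.array(m["K"])[0],P[:3,3],P[:3,2])
    for l in ("trivet","stand","roller_grip","jar","candle"):
        r=spotter.look_for(n,l); print(n,l,[(np.round(x["box"]).tolist(),round(x["conf"],2)) for x in r[:2]])
E
```

```text
pics
{'t': 0.0, 'joint_positions': array([-1.2375,  0.5083, -0.2375,  1.5012,  0.1257,  1.1489, -0.1548]), 'joint_vel': array([ 0.0006, -0.0002, -0.0006,  0.0005, -0.0003,  0.0005, -0.0016]), 'joint_efforts': array([  0.0005, -62.06  ,  -2.1872, -24.965 ,   0.0124,   0.012 ,
        -0.    ]), 'tool_pos': array([0.1411, 0.6086, 0.4038]), 'tcp_rot': array([-0.0001,  0.1136,  0.9935, -0.0009]), 'ft_force': array([ 0.5479, -0.7545, -0.1649]), 'moment': array([-0.0145, -0.0421,  0.0765]), 'finger_force': 0.0, 'gripper_width': 1.000934721161669}
[[-0.9742  0.2258 -0.0004  0.1411]
 [ 0.2258  0.9742 -0.0018  0.6086]
 [-0.     -0.0018 -1.      0.4038]
 [ 0.      0.      0.      1.    ]]
scene -0.07264383347668647 [518.3749   0.     283.4359] [0.1814 0.509  0.8205] [ 0.3901 -0.5015 -0.7722]
scene trivet [([289.0, 167.0, 384.0, 243.0], 0.79)]
scene stand [([176.0, 247.0, 282.0, 355.0], 0.89)]
scene roller_grip [([180.0, 250.0, 263.0, 320.0], 0.61)]
scene jar [([286.0, 217.0, 311.0, 262.0], 0.77), ([314.0, 187.0, 350.0, 210.0], 0.3)]
scene candle [([225.0, 206.0, 248.0, 227.0], 0.55)]
top -0.026953342091031406 [389.1032   0.     283.5147] [0.4097 0.0375 0.9574] [ 0.1684 -0.0096 -0.9857]
top trivet [([304.0, 193.0, 367.0, 273.0], 0.68)]
top stand [([163.0, 205.0, 238.0, 252.0], 0.75), ([301.0, 194.0, 367.0, 273.0], 0.39)]
top roller_grip [([159.0, 205.0, 229.0, 238.0], 0.67)]
top jar [([264.0, 223.0, 287.0, 244.0], 0.87)]
top candle [([269.0, 165.0, 280.0, 185.0], 0.65), ([316.0, 230.0, 352.0, 244.0], 0.5)]
wrist 0.007053284775506222 [294.4514   0.     274.0218] [0.0692 0.6255 0.373 ] [ 0.2825 -0.0644 -0.9571]
wrist trivet []
wrist stand []
wrist roller_grip []
wrist jar []
wrist candle []
```

View pics/scene0.png

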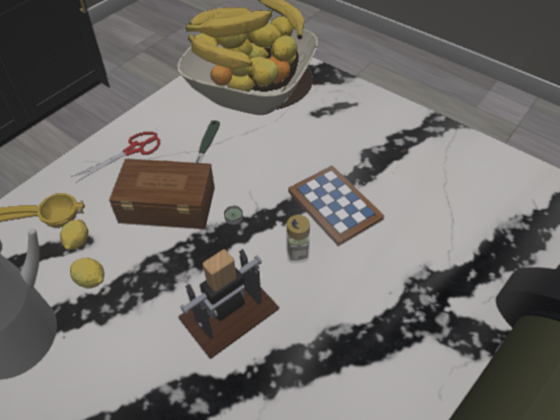

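View pics/top0.png

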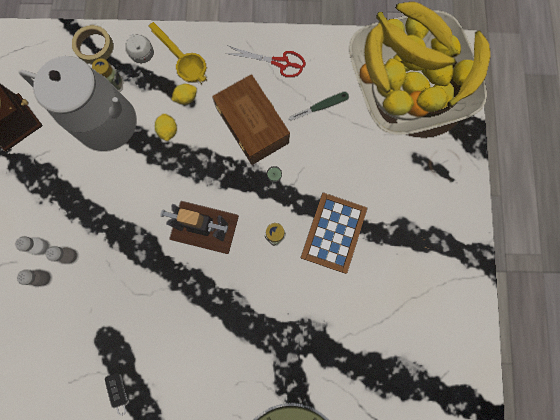

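The scene picture shows the stand with the roller at about (228,300), grip at (219,270), jar at (298,238), candle at (234,214) and the trivet with corners near (289,190), (331,167), (383,215), (338,242). The top picture shows the trivet at (335,233), the stand foot at (204,227), bar ends at about (165,212) and (224,231), the jar at (275,233) and the candle at (274,174).

Run:
```python
from h import *
np.set_printoptions(precision=4,suppress=True)
for n in ("scene","top"):
    camera(n)
    for l,z in (("trivet",.016),("stand",.01),("roller_grip",.173)):
        r=spotter.outline_of(n,l)
        if not r: print(n,l,"none"); continue
        mk=r[0]["mask"].astype(np.uint8); c=max(cv2.findContours(mk,0,2)[0],key=cv2.contourArea)
        w=np.array([px2w(n,p[0],z)[:2] for p in c])
        q=cv2.minAreaRect((w*1000).astype(np.float32)); print(n,l,r[0]["conf"],q)
for n,ks in (("top",[(165,212),(224,231)]),("scene",[(187,309),(258,261)])):
    print(n,"knobs",[px2w(n,k,.105) for k in ks])
for n,ks in (("top",[(180,202),(239,215),(229,253),(169,240)]),):
    print(n,"foot",[px2w(n,k,.01) for k in ks])
for n,l,uv,z in (("top","jar",(275,233),.09),("scene","jar",(298,224),.096),("top","candle",(274,174),.015),("scene","candle",(234,212),.015)): print(n,l,px2w(n,uv,z))
for n in("scene","top"):
    im=cv2.imread(f"pics/{n}0.png")
    c=im[150:370,150:400] if n=="scene" else im[150:290,140:390]
    cv2.imwrite(f"pics/c_{n}.png",cv2.resize(c,None,fx=3 if n=="top" else 2.6,fy=3 if n=="top" else 2.6,interpolation=2))
```

```text
scene trivet 0.71 ((517.2088623046875, -92.98798370361328), (126.48930358886719, 179.79995727539062), 72.2332534790039)
scene stand 0.93 ((522.9207153320312, 212.93289184570312), (173.03286743164062, 102.76162719726562), 77.3115234375)
scene roller_grip 0.57 ((494.5971984863281, 250.89608764648438), (83.78071594238281, 124.42295837402344), 19.23248863220215)
top trivet 0.86 ((520.4998168945312, -95.24081420898438), (119.13446044921875, 171.24615478515625), 72.24287414550781)
top stand 0.7 ((528.9163208007812, 231.50083923339844), (169.6195526123047, 100.72897338867188), 77.7034912109375)
top roller_grip 0.85 ((516.2144165039062, 212.7574462890625), (139.076171875, 41.90385818481445), 74.22401428222656)
top knobs [array([0.5459, 0.2919, 0.105 ]), array([0.5067, 0.1591, 0.105 ])]
scene knobs [array([0.5391, 0.2929, 0.105 ]), array([0.5093, 0.156 , 0.105 ])]
top foot [array([0.5871, 0.2849, 0.01  ]), array([0.558 , 0.1376, 0.01  ]), array([0.4643, 0.158 , 0.01  ]), array([0.4923, 0.3055, 0.01  ])]
top jar [0.5066 0.047  0.09  ]
scene jar [0.5077 0.0475 0.096 ]
top candle [0.6629 0.0541 0.015 ]
scene candle [0.6639 0.0504 0.015 ]
```

View pics/c_top.png

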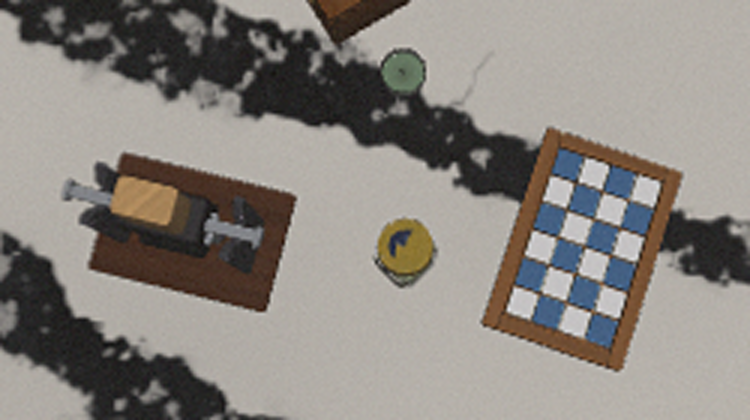

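The crop shows the foot with corners near (123,153), (296,195), (266,311) and (90,268), the bar ends at (70,190) and (262,237), and the trivet at (583,250). This gives the bar centre at about (0.525, 0.225) with yaw about -12°, and the trivet centre at about (0.520, -0.095) with yaw about -18°. The sizes match the ones given. I'll move above the stand now.

Request:
step_arm:
  targets:
    - [[-5,-3,0],10]
    - [[-10,-6,0],20]
    - [[-15,-9,0],30]
    - [[-20.5,-13,0],40]
    - [[-26,-16,0],50]
    - [[-31,-19,0],60]
    - [[-36,-22,0],70]
    - [[-41,-25.5,0],80]
    - [[-46,-28.7,0],89]
    - [[-46,-28.7,0],89]
  grip: 0

```text
t: 2.55
tool_pos: [0.5274, 0.2206, 0.4048]
tcp_rot: [0.002, 0.781, 0.625, -0.0]
ft_force: [-0.7, 0.8, -0.5]
gripper_width: 1.003
finger_force: 0.0
```

Run:
```python
from h import *
np.set_printoptions(precision=4,suppress=True)
T,im=snap("wrist","w1"); print(sensors.state()["t"]); print(T, sensors.state()["joint_positions"])
for l in ("roller_grip","stand"):
    r=spotter.look_for("wrist",l); print(l,[(np.round(x["box"]).tolist(),round(x["conf"],2)) for x in r[:2]])
m,P=pose("wrist",T);print(P)
print("bar",w2px("wrist",[.525,.225,.105],T),"grip top",w2px("wrist",[.525,.225,.173],T))
```

```text
2.6
[[ 0.2186  0.9758  0.0021  0.5274]
 [ 0.9758 -0.2186 -0.0027  0.2206]
 [-0.0022  0.0027 -1.      0.4048]
 [ 0.      0.      0.      1.    ]] [-0.6064  0.4282  0.2437  1.6508 -0.1131  1.0765 -0.5444]
roller_grip [([252.0, 114.0, 294.0, 271.0], 0.63)]
stand [([232.0, 118.0, 315.0, 264.0], 0.67), ([263.0, 156.0, 285.0, 161.0], 0.65)]
[[ 0.976  -0.2092 -0.0602  0.5433]
 [-0.2177 -0.9337 -0.2843  0.2924]
 [ 0.0033  0.2905 -0.9569  0.3729]
 [ 0.      0.      0.      1.    ]]
bar [269.6342 199.1894] grip top [268.5956 223.0631]
```

View pics/w1.png

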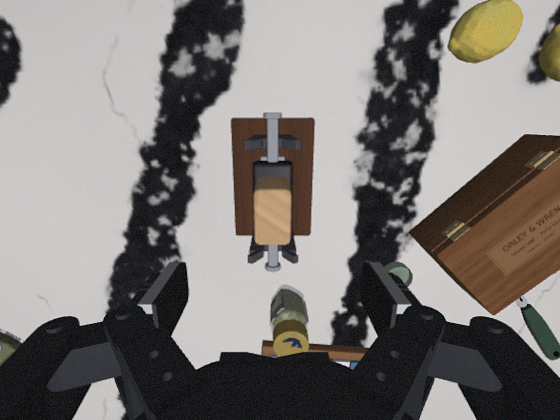

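The wrist view shows the foot at columns 232–314 and rows 118–235, the bar ends at (273,116) and (273,267), and the grip top at columns 254–291 and rows 190–245, all aligned with the image axes. The jar is at (290,340), below the gripper's path.

Run:
```python
from h import *
np.set_printoptions(precision=4,suppress=True)
T=tool()
def W(uv,z): return px2w("wrist",uv,z,T)[:2]
f=[W(p,.01) for p in((232.5,118),(314,118),(311,235),(235,235))]; print("foot",f,np.mean(f,0), "len",[np.linalg.norm(f[i]-f[i-1]) for i in range(4)])
k=[W((273,116),.105),W((273,267),.105)]; print("knobs",k,np.mean(k,0),np.linalg.norm(k[1]-k[0]),np.degrees(np.arctan2(*(k[0]-k[1])[::-1]))-90)
im=cv2.imread("pics/w1.png").astype(int); b,g,r=im[:,:,0],im[:,:,1],im[:,:,2]
m=((r>150)&(r-b>35)&(r-b<130)).astype(np.uint8); m[:, :240]=0; m[:,305:]=0; m[:170]=0; m[255:]=0
c=max(cv2.findContours(m,0,2)[0],key=cv2.contourArea); print(cv2.boundingRect(c))
w=np.array([W(p[0],.173) for p in c]); q=cv2.minAreaRect((w*1000).astype(np.float32)); print("grip top",q)
for n,X in (("k",np.mean(k,0)),("g",np.array(q[0])/1000)):
    d=np.append(X,.145)-T[:3,3]; print(n,"tool shift cm",(T[:3,:3].T@d)*100)
```

```text
foot [array([0.4921, 0.3132]), array([0.5858, 0.2935]), array([0.5573, 0.1492]), array([0.4592, 0.1698])] [0.5236 0.2314] len [np.float64(0.14713041027825519), np.float64(0.09570521878960224), np.float64(0.14710438366169382), np.float64(0.10023969596371728)]
knobs [array([0.5391, 0.3037]), array([0.5091, 0.1621])] [0.5241 0.2329] 0.14474725278804554 -11.948456737500862
(254, 190, 37, 55)
grip top ((524.1484375, 234.91281127929688), (40.49006271362305, 25.562896728515625), 78.1187973022461)
k tool shift cm [ 0.6431 -0.0944 25.9532]
g tool shift cm [ 0.8387 -0.133  25.9533]
```

Run:
```python
from h import *
np.set_printoptions(precision=4,suppress=True)
T=tool()
print(np.array(camera_model("wrist")["K"]),np.array(camera_model("top")["K"]))
print("candle",px2w("wrist",(399,272),.015,T),"jarcap",px2w("wrist",(291,341),.096,T))
print("slot lips wrist", px2w("wrist",(272,140),.127,T),px2w("wrist",(273,255),.127,T))
for n,uvs in (("top",[(140+123/3,150+153/3),(140+296/3,150+195/3),(140+266/3,150+311/3),(140+90/3,150+268/3)]),):
    f=np.array([px2w(n,u,.01)[:2] for u in uvs]); print(f,f.mean(0))
# scene foot front edge corners
print("scene foot",[px2w("scene",u,.01)[:2] for u in ((180,317),(212,352),(277,308))])
for n in ("top","scene"):
  print(n,"proj of wrist foot corners",[w2px(n,[*p,.01]).round() for p in ((.4921,.3132),(.5858,.2935),(.5573,.1492),(.4592,.1698))])
```

```text
[[294.4514   0.     274.0218]
 [  0.     294.4514 210.9841]
 [  0.       0.       1.    ]] [[389.1032   0.     283.5147]
 [  0.     389.1032 210.6284]
 [  0.       0.       1.    ]]
candle [0.6642 0.0741 0.015 ] jarcap [0.5089 0.0628 0.096 ]
slot lips wrist [0.5345 0.2853 0.127 ] [0.5141 0.1852 0.127 ]
[[0.5896 0.2826]
 [0.558  0.1384]
 [0.4626 0.1588]
 [0.494  0.3032]] [0.5261 0.2207]
scene foot [array([0.5851, 0.283 ]), array([0.4971, 0.2963]), array([0.4632, 0.165 ])]
top proj of wrist foot corners [array([166., 240.]), array([177., 202.]), array([234., 215.]), array([224., 255.])]
scene proj of wrist foot corners [array([207., 361.]), array([175., 321.]), array([242., 274.]), array([277., 311.])]
```

View pics/c_scene.png

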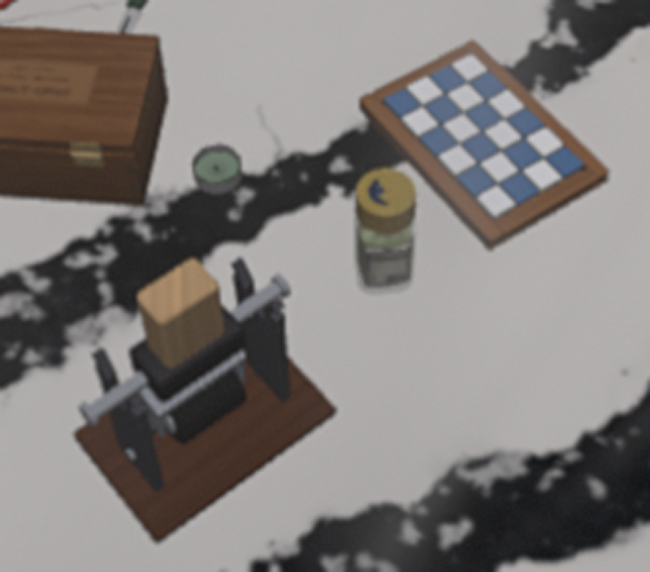

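Request:
step_arm:
  targets:
    - [[0.6,-0.2,3],-0.6]
    - [[0.6,-0.2,6],-0.6]
    - [[0.6,-0.2,8.5],-0.6]
    - [[0.6,-0.2,10],-0.6]
    - [[0.6,-0.2,10.5],-0.6]
    - [[0.6,-0.2,10.5],-0.6]
    - [[0.6,-0.2,10.5],-0.6]
  grip: 0

```text
t: 3.58
tool_pos: [0.524, 0.2318, 0.3006]
tcp_rot: [0.0, 0.774, 0.633, 0.001]
ft_force: [0.2, -0.4, 0.4]
gripper_width: 1.002
finger_force: 0.0
```

Run:
```python
from h import *
np.set_printoptions(precision=4,suppress=True)
T,im=snap("wrist","w2"); print(sensors.state()["t"]); print(T)
```

```text
3.625
[[ 0.1984  0.9801  0.0014  0.524 ]
 [ 0.9801 -0.1984  0.0007  0.2318]
 [ 0.001   0.0012 -1.      0.3006]
 [ 0.      0.      0.      1.    ]]
```

View pics/w2.png

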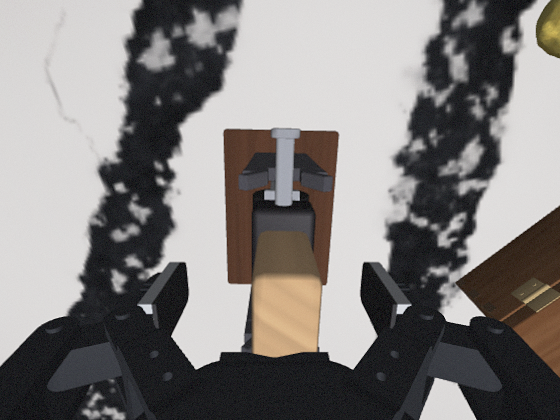

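The wrist view shows the grip between the fingers, columns 253–320 (centre about 287), while the pads stand at 187 and 362 (middle about 274). So the tool is about 5 mm off along its y; I'll centre it and then close.

Request:
step_arm:
  targets:
    - [[-0.2,0.3,0],0]
    - [[-0.3,0.5,0],0]
    - [[-0.3,0.5,0],0]
    - [[-0.3,0.5,0],0]

```text
t: 4.12
tool_pos: [0.5281, 0.2277, 0.2997]
tcp_rot: [-0.0, 0.774, 0.633, -0.0]
ft_force: [0.2, 0.1, 0.2]
gripper_width: 0.997
finger_force: 0.0
```

Request:
step_arm:
  targets:
    - [[0,0,0],0]
    - [[0,0,0],0]
    - [[0,0,0],0]
    - [[0,0,0],0]
    - [[0,0,0],0]
    - [[0,0,0],0]
    - [[0,0,0],0]
    - [[0,0,0],0]
  grip: 255

```text
t: 5.12
tool_pos: [0.5281, 0.2277, 0.2998]
tcp_rot: [0.0, 0.774, 0.633, 0.0]
ft_force: [-0.2, -0.0, 2.7]
gripper_width: 0.321
finger_force: 58.6
```

Request:
step_arm:
  targets:
    - [[0,0,-1],0]
    - [[0,0,-2.5],0]
    - [[0,0,-4.5],0]
    - [[0,0,-7],0]
    - [[0,0,-9.5],0]
    - [[0,0,-11.5],0]
    - [[0,0,-13],0]
    - [[0,0,-13.5],0]
    - [[0,0,-13.5],0]

```text
t: 6.25
tool_pos: [0.528, 0.2277, 0.4346]
tcp_rot: [-0.0, 0.774, 0.633, -0.0]
ft_force: [-0.1, -0.3, -4.7]
gripper_width: 0.318
finger_force: 59.4
```

Run:
```python
from h import *
np.set_printoptions(precision=4,suppress=True)
s=sensors.state();print(s["t"],s["ft_force"],s["gripper_width"]);T=tool();print(T)
yaw=np.degrees(np.arctan2(T[1,1],T[0,1])); print("tool y angle",yaw)
tr=np.radians(-17.77); ex=np.array([np.cos(tr),np.sin(tr)]); c=np.array([.5203,-.0945])
for X in (-.05,-.06): print(X, T[:3,:3].T@(np.append(c+X*ex,T[2,3])-T[:3,3])*100, "twist",yaw+17.77)
```

```text
6.25 [-0.0963 -0.2624 -4.722 ] 0.3179557109330993
[[ 0.1985  0.9801 -0.0002  0.528 ]
 [ 0.9801 -0.1985 -0.0001  0.2277]
 [-0.0001 -0.0002 -1.      0.4346]
 [ 0.      0.      0.      1.    ]]
tool y angle -11.451274364972699
-0.05 [-31.1801   0.6768   0.0036] twist 6.318725635027301
-0.06 [-31.0701  -0.3171   0.0038] twist 6.318725635027301
```

Request:
step_arm:
  targets:
    - [[-3,0,0],1]
    - [[-7.5,-0.1,0],2]
    - [[-12,-0.1,0],3]
    - [[-16.5,-0.2,0],4]
    - [[-21,-0.2,0],5]
    - [[-25.5,-0.3,0],6]
    - [[-29,-0.3,0],6.3]
    - [[-31.1,-0.3,0],6.3]
    - [[-31.1,-0.3,0],6.3]
    - [[-31.1,-0.3,0],6.3]

```text
t: 7.5
tool_pos: [0.4635, -0.0756, 0.4342]
tcp_rot: [-0.001, 0.808, 0.59, -0.0]
ft_force: [0.2, 0.9, -4.4]
gripper_width: 0.32
finger_force: 59.6
```

Run:
```python
from h import *
np.set_printoptions(precision=4,suppress=True)
T,im=snap("wrist","w3"); camera("top"); print(sensors.state()["t"]); print(T)
r=spotter.outline_of("wrist","trivet"); print([(x["conf"],x["box"]) for x in r])
tr=np.radians(-17.77); A=np.array([[np.cos(tr),-np.sin(tr)],[np.sin(tr),np.cos(tr)]])
o=im[:,:,::-1].copy()
for X,Y in ((-.086,-.059),(.086,-.059),(.086,.059),(-.086,.059)):
    u=w2px("wrist",[*(A@[X,Y]+[.5203,-.0945]),.016],T); print(X,Y,u); cv2.circle(o,tuple(int(v) for v in u),3,(0,0,255),-1)
cv2.imwrite("pics/w3o.png",o)
```

```text
7.6
[[ 0.3042  0.9526 -0.0009  0.4635]
 [ 0.9526 -0.3042  0.0006 -0.0756]
 [ 0.0003 -0.0011 -1.      0.4342]
 [ 0.      0.      0.      1.    ]]
[(0.6, [255.9, 134.6, 390.3, 225.2])]
-0.086 -0.059 [255.3463 222.6736]
0.086 -0.059 [379.4135 222.929 ]
0.086 0.059 [389.2291 135.0487]
-0.086 0.059 [253.8185 134.8586]
```

View pics/w3o.png

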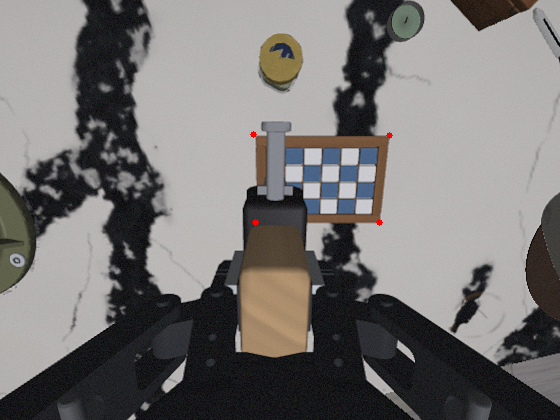

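The overlay puts the projected trivet corners (255,223), (379,223), (389,135) and (254,135) within a few pixels of the real rim. The axle is parallel to the trivet's y and the roller is above row 1. I'll lower it now.

Request:
step_arm:
  targets:
    - [[0,0,3],0]
    - [[0,0,7],0]
    - [[0,0,10.5],0]
    - [[0,0,12.8],0]
    - [[0,0,13.7],0]
    - [[0,0,14.1],0]
    - [[0,0,14.4],0]
    - [[0,0,14.6],0]
    - [[0,0,14.6],0]

```text
t: 8.78
tool_pos: [0.4639, -0.0766, 0.2895]
tcp_rot: [0.001, 0.808, 0.59, 0.001]
ft_force: [0.5, 0.8, 3.8]
gripper_width: 0.323
finger_force: 60.8
```

Request:
step_arm:
  targets:
    - [[0,0,0.2],0]
    - [[0,0,0.4],0]
    - [[0,0,0.6],0]
    - [[0,0,0.65],0]
    - [[0,0,0.65],0]
    - [[0,0,0.65],0]

```text
t: 9.52
tool_pos: [0.4638, -0.0765, 0.2829]
tcp_rot: [0.001, 0.808, 0.59, 0.001]
ft_force: [0.5, 0.5, 10.1]
gripper_width: 0.322
finger_force: 61.2
```

Request:
step_arm:
  targets:
    - [[0,0,0],0]
    - [[0,0,0],0]
    - [[0,0,0],0]

```text
t: 9.9
tool_pos: [0.4638, -0.0765, 0.2829]
tcp_rot: [0.001, 0.808, 0.59, 0.001]
ft_force: [-0.0, 1.8, 8.9]
gripper_width: 0.32
finger_force: 61.2
```

Run:
```python
from h import *
T,im=snap("wrist","w4"); im2=camera("scene"); cv2.imwrite("pics/s4.png",im2[:,:,::-1])
a=cv2.resize(im2[140:270,240:420],(540,390)); b=im[60:360,150:410]; b=cv2.resize(b,(int(260*1.3),390))
a=cv2.resize(im2[140:270,240:420],(460,332)); b=cv2.resize(im[60:360,150:410],(288,332))
cv2.imwrite("pics/c4.png",np.hstack([a,b])[:,:,::-1]); print(sensors.state()["ft_force"])
```

```text
[-1.14335439  0.35474255  9.32028111]
```

View pics/c4.png

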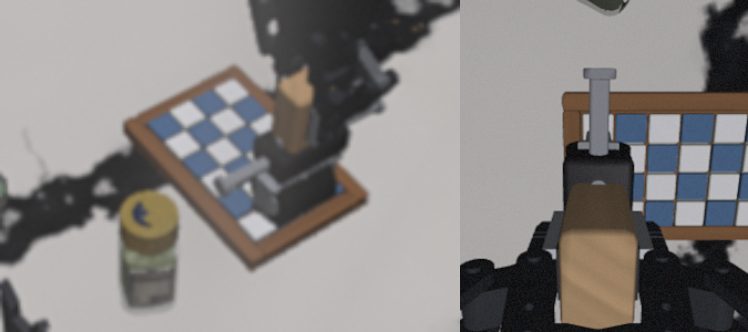

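The crops show the wheel standing on the first tile row at the near end, inside the rim, with the bar along the row. The force suggests a bit over mid spring travel, so I'll ease up 2 mm and roll along +tool y.

Request:
step_arm:
  targets:
    - [[0,0,-0.15],0]
    - [[0,0.3,-0.2],0]
    - [[0,0.9,-0.2],0]
    - [[0,1.6,-0.2],0]
    - [[0,2.3,-0.2],0]
    - [[0,3.0,-0.2],0]
    - [[0,3.7,-0.2],0]
    - [[0,4.4,-0.2],0]
    - [[0,5.1,-0.2],0]
    - [[0,5.8,-0.2],0]

```text
t: 11.25
tool_pos: [0.5181, -0.0943, 0.2844]
tcp_rot: [-0.001, 0.808, 0.589, -0.001]
ft_force: [-2.8, 0.0, 7.8]
gripper_width: 0.324
finger_force: 61.2
```

Request:
step_arm:
  targets:
    - [[0,0.7,0],0]
    - [[0,1.4,0],0]
    - [[0,2.1,0],0]
    - [[0,2.8,0],0]
    - [[0,3.5,0],0]
    - [[0,4.2,0],0]
    - [[0,4.9,0],0]
    - [[0,5.6,0],0]
    - [[0,6.3,0],0]
    - [[0,6.5,0],0]

```text
t: 12.5
tool_pos: [0.581, -0.1148, 0.285]
tcp_rot: [0.001, 0.808, 0.589, 0.0]
ft_force: [-1.0, -1.4, 7.0]
gripper_width: 0.319
finger_force: 61.1
```

Request:
step_arm:
  targets:
    - [[0,0,0],0]
    - [[0,0,0],0]

```text
t: 12.75
tool_pos: [0.5809, -0.1148, 0.2851]
tcp_rot: [0.001, 0.808, 0.589, 0.0]
ft_force: [1.0, -0.7, 7.4]
gripper_width: 0.322
finger_force: 61.1
```

Request:
step_arm:
  targets:
    - [[0,-0.3,0.05],0]
    - [[0,-0.9,0.05],0]
    - [[0,-1.6,0.05],0]
    - [[0,-2.3,0.05],0]
    - [[0,-3.0,0.05],0]
    - [[0,-3.7,0.05],0]
    - [[0,-4.4,0.05],0]
    - [[0,-5.1,0.05],0]
    - [[0,-5.8,0.05],0]
    - [[0,-6.5,0.05],0]

```text
t: 14.0
tool_pos: [0.5189, -0.0945, 0.2845]
tcp_rot: [0.001, 0.808, 0.589, 0.001]
ft_force: [0.2, -1.0, 8.2]
gripper_width: 0.321
finger_force: 61.2
```

Request:
step_arm:
  targets:
    - [[0,-0.7,0],0]
    - [[0,-1.4,0],0]
    - [[0,-2.1,0],0]
    - [[0,-2.8,0],0]
    - [[0,-3.5,0],0]
    - [[0,-4.2,0],0]
    - [[0,-4.9,0],0]
    - [[0,-5.6,0],0]
    - [[0,-5.9,0],0]
    - [[0,-5.9,0],0]

```text
t: 15.25
tool_pos: [0.4626, -0.076, 0.2844]
tcp_rot: [0.0, 0.808, 0.59, 0.001]
ft_force: [0.2, 1.2, 8.0]
gripper_width: 0.322
finger_force: 61.2
```

Request:
step_arm:
  targets:
    - [[0,0,-0.5],0]
    - [[0,0,-1.5],0]
    - [[0,0,-4],0]
    - [[0,0,-7.5],0]
    - [[0,0,-11],0]
    - [[0,0,-13.5],0]
    - [[0,0,-15],0]
    - [[0,0,-15],0]
    - [[0,0,-15],0]

```text
t: 16.38
tool_pos: [0.4619, -0.0761, 0.4327]
tcp_rot: [-0.001, 0.808, 0.59, -0.001]
ft_force: [-0.3, -0.8, -4.6]
gripper_width: 0.318
finger_force: 60.4
```

Run:
```python
from h import *
T,im=snap("wrist","w5"); print(T[:3,3],sensors.state()["ft_force"],sensors.state()["t"])
top=camera("top"); sc=camera("scene")
old=cv2.imread("pics/w3.png")[:,:,::-1]
R_=lambda x:cv2.resize(x,(380,260),interpolation=2)
t0=cv2.imread("pics/top0.png")[:,:,::-1]; s0=cv2.imread("pics/scene0.png")[:,:,::-1]
a=np.hstack([R_(old[115:245,240:400]),R_(im[115:245,240:400])]); b=np.hstack([R_(s0[155:250,275:395]),R_(sc[155:250,275:395])])
cv2.imwrite("pics/c5.png",np.vstack([a,b])[:,:,::-1])
```

```text
[ 0.46193536 -0.07606567  0.43271166] [ 0.54457768  0.25020987 -4.17876596] 16.425
```

View pics/c5.png

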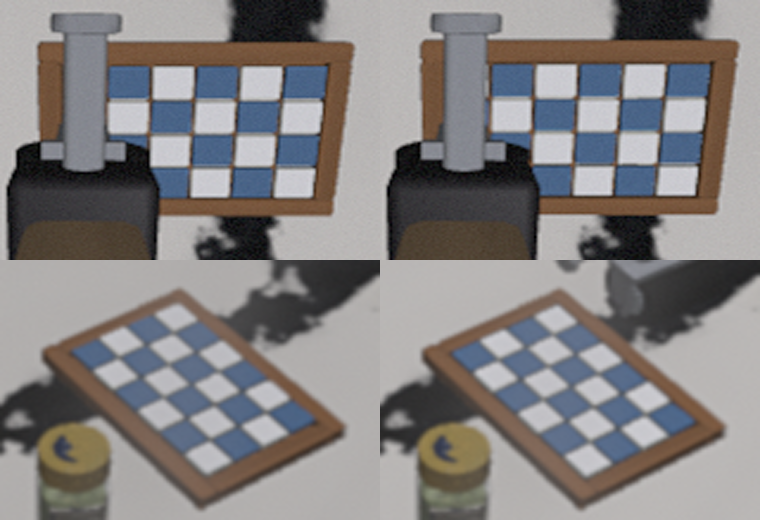

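The crops before (left) and after (right) show the trivet with the jar unmoved, and the tiles seem to have shifted a little against the rim in the scene view. I'll measure that shift per row in the fixed scene camera.

Run:
```python
from h import *
np.set_printoptions(precision=2,suppress=True)
s0=cv2.imread("pics/scene0.png",0); sc=camera("scene"); sc=cv2.cvtColor(sc,cv2.COLOR_RGB2GRAY)
tr=np.radians(-17.77); A=np.array([[np.cos(tr),-np.sin(tr)],[np.sin(tr),np.cos(tr)]]); c=np.array([.5205,-.0945])
def P(X,Y,z): return w2px("scene",[*(A@[X,Y]+c),z])
def shift(x0,x1,y0,y1):
    q=np.array([P(x,y,.017) for x,y in((x0,y0),(x1,y0),(x1,y1),(x0,y1))])
    m=np.zeros(s0.shape,np.uint8); cv2.fillConvexPoly(m,q.round().astype(int),255)
    W=np.eye(2,3,dtype=np.float32)
    try: cc,W=cv2.findTransformECC(s0,sc,W,cv2.MOTION_TRANSLATION,(3,100,1e-5),m,3); return W[:,2],round(cc,3)
    except cv2.error as e: return "fail"
print("expected for 3mm", P(0,0,.016)-P(0,0,.019))
for X in (-.06,-.036,-.012,.012,.036,.06): print(X,shift(X-.011,X+.011,-.044,.044))
print("whole",shift(-.09,.09,-.065,.065))
```

```text
expected for 3mm [-0.11  0.96]
-0.06 fail
-0.036 fail
-0.012 fail
0.012 fail
0.036 fail
0.06 fail
whole (array([0.06, 0.62], dtype=float32), 0.989)
```

Run:
```python
from h import *
from scipy.optimize import minimize
np.set_printoptions(precision=2,suppress=True)
s0=cv2.imread("pics/scene0.png",0).astype(np.float32); sc=cv2.cvtColor(camera("scene"),cv2.COLOR_RGB2GRAY).astype(np.float32)
s0,sc=[cv2.GaussianBlur(x,(0,0),.7) for x in(s0,sc)]
tr=np.radians(-17.77); A=np.array([[np.cos(tr),-np.sin(tr)],[np.sin(tr),np.cos(tr)]]); c=np.array([.5205,-.0945])
def samp(im,p): return cv2.remap(im,p[:,:1].astype(np.float32),p[:,1:].astype(np.float32),cv2.INTER_CUBIC)[:,0]
def fit(x0,x1,y0,y1):
    p=np.array([w2px("scene",[*(A@[x,y]+c),.0175]) for x in np.arange(x0,x1,.001) for y in np.arange(y0,y1,.001)])
    a=samp(s0,p)
    def f(v):
        b=samp(sc,p+v); return -np.corrcoef(a,b)[0,1]
    g=[(f(np.array([i,j])),i,j) for i in np.arange(-1.5,1.6,.3) for j in np.arange(-1,2.1,.3)]
    r=minimize(f,min(g)[1:],method="Nelder-Mead"); return r.x,-r.fun
for X in (-.06,-.036,-.012,.012,.036,.06): print(X,*fit(X-.012,X+.012,-.045,.045))
for n,b in (("rim-x",(-.095,-.076,-.065,.065)),("rim+x",(.076,.095,-.065,.065)),("rim+y",(-.09,.09,.05,.065)),("rim-y",(-.09,.09,-.065,-.05))): print(n,*fit(*b))
```

```text
-0.06 [-0.15  0.81] 0.9993836936949492Traceback (most recent call last):
  File "<stdin>", line 15, in <module>
  File "<stdin>", line 9, in fit
  File "h.py", line 15, in w2px
    m,P=pose(n,T); c=np.linalg.inv(P)@np.append(X,1); p=c[:2]/c[2]; p=p*(1+m["k1"]*(p@p))
        ~~~~^^^^^
  File "h.py", line 8, in pose
    m=camera_model(n); return m, (m["pose"] if "pose" in m else T@np.array(m["mount"]))
ValueError: time passes only in moves, steps and waits
```

```bash
sed -i 's/^def pose/import functools\ncamera_model=functools.lru_cache(None)(camera_model)\ndef pose/' h.py
python3 - <<'E'
from h import *
from scipy.optimize import minimize
np.set_printoptions(precision=2,suppress=True)
s0=cv2.imread("pics/scene0.png",0).astype(np.float32); sc=cv2.cvtColor(camera("scene"),cv2.COLOR_RGB2GRAY).astype(np.float32)
s0,sc=[cv2.GaussianBlur(x,(0,0),.7) for x in(s0,sc)]
tr=np.radians(-17.77); A=np.array([[np.cos(tr),-np.sin(tr)],[np.sin(tr),np.cos(tr)]]); c=np.array([.5205,-.0945])
def samp(im,p): return cv2.remap(im,p[:,:1].astype(np.float32),p[:,1:].astype(np.float32),cv2.INTER_CUBIC)[:,0]
def fit(x0,x1,y0,y1):
    p=np.array([w2px("scene",[*(A@[x,y]+c),.0175]) for x in np.arange(x0,x1,.001) for y in np.arange(y0,y1,.001)])
    a=samp(s0,p)
    def f(v):
        b=samp(sc,p+v); return -np.corrcoef(a,b)[0,1]
    g=[(f(np.array([i,j])),i,j) for i in np.arange(-1.5,1.6,.3) for j in np.arange(-1,2.1,.3)]
    r=minimize(f,min(g)[1:],method="Nelder-Mead"); return r.x,-r.fun
for X in (-.06,-.036,-.012,.012,.036,.06): print(X,*fit(X-.012,X+.012,-.045,.045))
for n,b in (("rim-x",(-.095,-.076,-.065,.065)),("rim+x",(.076,.095,-.065,.065)),("rim+y",(-.09,.09,.05,.065)),("rim-y",(-.09,.09,-.065,-.05))): print(n,*fit(*b))
E
```

```text
-0.06 [-0.15  0.81] 0.999391644320686
-0.036 [0.  0.8] 0.9980361209390382
-0.012 [0.   0.93] 0.9977137938047659
0.012 [0.   0.78] 0.997386169395949
0.036 [0.   0.75] 0.9974422152937545
0.06 [0.   0.78] 0.997729626362835
rim-x [0. 0.] 0.9998544773565576
rim+x [0.   0.03] 0.998793060061415
rim+y [0. 0.] 0.9998588566520386
rim-y [0.   0.06] 0.9972451518104216
```

All six rows moved down by the same amount, about 0.8 px of the 0.96 px expected for 3 mm, while the rim did not move. Row 1, pressed longest, matches the others, so all rows are home. Next, back to the stand.

Run:
```python
from h import *
np.set_printoptions(precision=4,suppress=True)
T=tool(); print(T[:3,3],sensors.state()["t"]); print(T[:3,:3].T@(np.array([.5281,.2277,.4346])-T[:3,3])*100, np.degrees(np.arctan2(T[1,1],T[0,1]))+11.45)
```

```text
[ 0.4624 -0.0762  0.4332] 16.675
[30.9428 -3.0088 -0.1478] -6.305981186201734
```

Request:
step_arm:
  targets:
    - [[3,-0.3,0],-1]
    - [[7.5,-0.8,0],-2]
    - [[12,-1.2,0],-3]
    - [[16.5,-1.6,-0.1],-4]
    - [[21,-2,-0.1],-5]
    - [[25.5,-2.5,-0.1],-6]
    - [[29,-2.8,-0.1],-6.3]
    - [[30.9,-3,-0.1],-6.3]
    - [[30.9,-3,-0.1],-6.3]
    - [[30.9,-3,-0.1],-6.3]

```text
t: 17.92
tool_pos: [0.5282, 0.2255, 0.4346]
tcp_rot: [0.0, 0.775, 0.632, -0.001]
ft_force: [0.2, -0.3, -4.7]
gripper_width: 0.32
finger_force: 60.3
```

Request:
step_arm:
  targets:
    - [[0,0,0],0]
    - [[0,0,0],0]

```text
t: 18.18
tool_pos: [0.5281, 0.2263, 0.4349]
tcp_rot: [0.0, 0.775, 0.632, 0.0]
ft_force: [-0.2, -0.6, -3.5]
gripper_width: 0.323
finger_force: 60.3
```

Run:
```python
from h import *
np.set_printoptions(precision=4,suppress=True)
T,im=snap("wrist","w6"); print(T[:3,3],sensors.state()["t"]); print(T[:3,:3].T@(np.array([.5281,.2277,.2998])-T[:3,3])*100, np.degrees(np.arctan2(T[1,1],T[0,1]))+11.45)
```

```text
[0.5281 0.2263 0.4349] 18.225
[ 0.139  -0.0302 13.5117] -0.08192034929050607
```

View pics/w6.png

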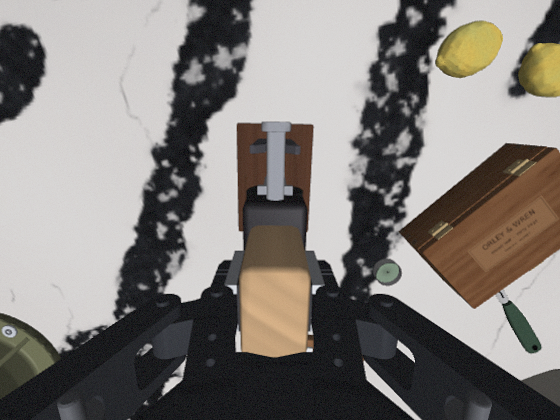

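The wrist view shows the bar (column 275) centred over the foot (238–313) and the slot, with the roller upright in the fingers. I'll lower it into the slots.

Request:
step_arm:
  targets:
    - [[0.1,0,2],0]
    - [[0.1,0,5],0]
    - [[0.1,0,8],0]
    - [[0.1,0,10],0]
    - [[0.1,0,11],0]
    - [[0.1,0,12],0]
    - [[0.1,0,12.8],0]
    - [[0.1,0,13.2],0]
    - [[0.1,0,13.3],0]
    - [[0.1,0,13.3],0]

```text
t: 19.48
tool_pos: [0.5284, 0.2282, 0.3019]
tcp_rot: [0.0, 0.774, 0.633, 0.0]
ft_force: [0.1, 0.2, -4.1]
gripper_width: 0.321
finger_force: 60.2
```

No contact yet, with 2 mm to go to the old height. I'll continue in small steps.

Request:
step_arm:
  targets:
    - [[0,0,0.1],0]
    - [[0,0,0.15],0]
    - [[0,0,0.2],0]
    - [[0,0,0.2],0]
    - [[0,0,0.2],0]

```text
t: 20.1
tool_pos: [0.5283, 0.2282, 0.2999]
tcp_rot: [0.0, 0.774, 0.633, 0.0]
ft_force: [0.1, -0.1, -1.0]
gripper_width: 0.317
finger_force: 60.7
```

Request:
step_arm:
  targets:
    - [[0,0,0.05],0]
    - [[0,0,0.05],0]
    - [[0,0,0.05],0]

```text
t: 20.48
tool_pos: [0.5283, 0.2282, 0.2997]
tcp_rot: [0.0, 0.774, 0.633, 0.0]
ft_force: [-2.3, -0.6, 5.6]
gripper_width: 0.317
finger_force: 61.6
```

Request:
step_arm:
  targets:
    - [[0,0,-0.03],0]
    - [[0,0,-0.03],0]

```text
t: 20.72
tool_pos: [0.5283, 0.2282, 0.2998]
tcp_rot: [0.0, 0.774, 0.633, 0.0]
ft_force: [-1.8, -2.0, 5.5]
gripper_width: 0.32
finger_force: 61.5
```

Request:
step_arm:
  targets:
    - [[0,0,0],0]
    - [[0,0,0],0]
    - [[0,0,0],0]
    - [[0,0,0],0]
  grip: 130

```text
t: 21.22
tool_pos: [0.5283, 0.2282, 0.2994]
tcp_rot: [0.0, 0.774, 0.633, -0.0]
ft_force: [-0.2, 0.9, -0.3]
gripper_width: 0.489
finger_force: 0.0
```

Request:
step_arm:
  targets:
    - [[0,0,0],0]
    - [[0,0,0],0]
    - [[0,0,0],0]
    - [[0,0,0],0]
    - [[0,0,0],0]
  grip: 0

```text
t: 21.85
tool_pos: [0.5283, 0.2282, 0.2995]
tcp_rot: [-0.0, 0.774, 0.633, -0.0]
ft_force: [0.6, -0.6, -0.5]
gripper_width: 0.999
finger_force: 0.0
```

Request:
step_arm:
  targets:
    - [[0,0,-0.7],0]
    - [[0,0,-2],0]
    - [[0,0,-4],0]
    - [[0,0,-6.5],0]
    - [[0,0,-9],0]
    - [[0,0,-12],0]
    - [[0,0,-14],0]
    - [[0,0,-15],0]
    - [[0,0,-15],0]

```text
t: 22.98
tool_pos: [0.5282, 0.2281, 0.4502]
tcp_rot: [0.0, 0.774, 0.633, 0.001]
ft_force: [0.5, -0.2, -0.1]
gripper_width: 1.004
finger_force: 0.0
```

Run:
```python
from h import *
T,im=snap("wrist","w7"); sc=camera("scene"); tp=camera("top"); print(T[:3,3],sensors.state()["t"])
a=cv2.resize(sc[150:370,150:400],(500,440)); b=cv2.resize(im[90:330,220:380],(290,440))
cv2.imwrite("pics/c7.png",np.hstack([a,b])[:,:,::-1])
```

```text
[0.52824592 0.22813593 0.45023029] 23.125
```

View pics/c7.png

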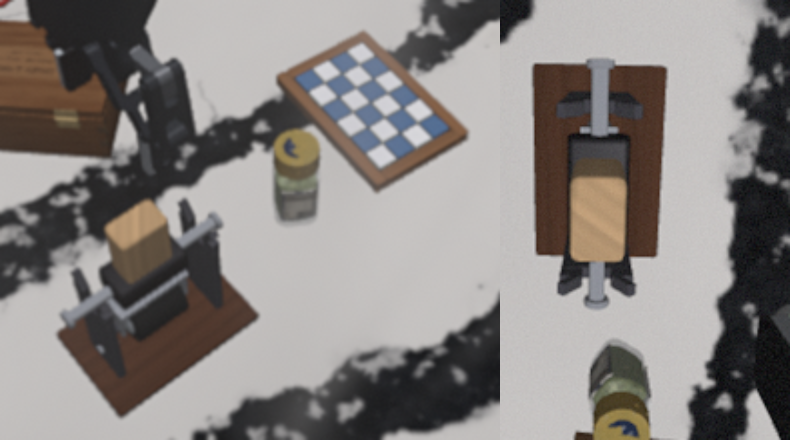

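The scene crop shows the roller upright with its bar in both slots, as at the start (grip at about (138,240)), the jar at (296,175) and the tiles flush. The wrist crop shows the bar lying straight across the stand. I'm handing the job in.

```bash
python3 -c "
from bench import ctrl; print(ctrl.job_done())"
```

```text
the job is handed in; nothing more can be done
None
```

I rolled all six tile rows out and back at about 12 N; the scene camera shows each row pressed down by the same amount, consistent with flush. The roller hangs upright on the stand again, the jar and candle are where they stood, and the job is handed in at about 23 s.

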